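# Pack the microscope camera kit tray, tall part last

### The job

Pack the microscope camera kit into the grey tray, lowest part first and tallest last: lay the slide box in its long recess, then stand the camera head in the other rectangular recess, and last take the phototube from its slanted stand and stand it upright on its wide white end in the small square recess in the middle. Set each part down flat on its recess floor and let go of it before going on to the next; do not drop anything, and leave the bottle, the jar and the computer mouse where they are.

Things in the scene. Friction and masses are not known exactly. Their poses are not given: they have to be found in the camera images.
- tray: Fixed grey kit tray, 140 x 238 mm (x, y), its aluminium rim 24 mm high, the grey insert inside 20 mm high. Origin at the centre of its underside, on the table; long side along y; turned up to 0.3 rad about vertical. Three recesses in a row along y, each 14 mm deep with straight walls, floor 6 mm above the table, 8 mm of wall between them.
- bay_box (a point): Centre of the floor of the slide box's recess, at the tray's -y end: 122 mm along x, 66 mm along y, 14 mm deep. z up, axes as the tray's.
- bay_tube (a point): Centre of the floor of the phototube's recess, in the middle of the tray: 60 x 60 mm, 14 mm deep. z up, axes as the tray's.
- bay_camera (a point): Centre of the floor of the camera head's recess, at the tray's +y end: 82 mm along x, 66 mm along y, 14 mm deep. z up, axes as the tray's.
- slide_box_c (a point): Centre of the slide box, a closed white plastic box lying flat on the table, 110 (x) x 56 (y) x 40 (z) mm, about 0.16 kg; thin grey seam, paper label on top. The same after a half turn. Grip it across its 56 mm width (y).
- camera_head_c (a point): Centre (half-way up) of the camera head: white block 70 (x) x 54 (y) x 72 (z) mm standing on the table, on top a black round lens collar, dia. 36, 13 mm high; 85 mm in all, this point 42.5 mm above the underside. About 0.3 kg. Its long side goes along the recess's long side, either way round. Grip the block across its 54 mm width (y).
- phototube_c (a point): Centre of the phototube, a stepped round tube 155 mm long, 0.35 kg. z runs along it from foot to black end; the foot's end is 77.5 mm from this point. Foot half white, dia. 48, 80 mm long; then black barrel dia. 40, 70 mm long; then a metal ring dia. 40, 5 mm. Starts foot down in the slanted stand, axis 0.55 rad off vertical, black end leaning to +y (the tray side). Grip the barrel; draw it out along its axis.
- stand: Fixed grey slanted stand, base 120 x 80 mm (x, y), origin at the centre of its underside; its -x side faces world +y within 0.5 rad. The tube leans to its -x side, on a foot plate and a back plate below it, slanted 0.55 rad; side cheeks reach 53 mm up along the tube, 2.5 mm of play each side. Top edge about 87 mm above the table.
- oil_bottle: Bystander: brown glass bottle with a black cap, 44 mm in diameter, 100 mm high; origin at the centre of its underside.
- jar: Bystander: white jar with a grey lid, 68 mm in diameter, 75 mm high; origin at the centre of its underside.
- mouse: Bystander: black computer mouse, 105 x 60 x 30 mm; origin at the centre of its underside.
Not all that is in view belongs to the job. Leave any turquoise look-alike of the part that bears camera_head_c alone.

How it is judged (in metres and radians):
On the way, in this order (a step that is already met when the one before it is completed fails the run):
1. the slide box lies flat on the floor of its long recess, let go (horizontal distance between slide_box_c and bay_box below 0.014 m and z of slide_box_c in the frame of bay_box between 0.017 and 0.023 m and angle between slide_box_c's own z axis and vertical below 0.08 rad and angle between the x axis of slide_box_c and the x axis of bay_box, either way round below 0.25 rad and contact force between the fingers and slide_box below 0.1 N and linear speed of slide_box below 0.02 m/s), for 0.2 s.
2. the camera head then stands on the floor of its recess, let go (horizontal distance between camera_head_c and bay_camera below 0.014 m and z of camera_head_c in the frame of bay_camera between 0.0395 and 0.0455 m and angle between camera_head_c's own z axis and vertical below 0.08 rad and angle between the x axis of camera_head_c and the x axis of bay_camera, either way round below 0.25 rad and contact force between the fingers and camera_head below 0.1 N and linear speed of camera_head below 0.02 m/s), for 0.2 s.
3. last, the phototube stands upright on the floor of the middle recess, let go (horizontal distance between phototube_c and bay_tube below 0.014 m and z of phototube_c in the frame of bay_tube between 0.0745 and 0.0805 m and angle between phototube_c's own z axis and vertical below 0.08 rad and contact force between the fingers and phototube below 0.1 N and linear speed of phototube below 0.02 m/s), for 0.2 s.
At the end, for the whole second after the job is handed in: Slide box, camera head and phototube each rest let go and still in their own recess: centre within 14 mm sideways, height within 3 mm of resting on the floor, upright within 0.08 rad (collar up, white foot down), box and camera head within 0.25 rad of the recess, either way round (all of step 1 and all of step 2 and all of step 3); the robot touches nothing.
It fails at once if the slide box is dropped, thrown or falls (moves faster than 0.5 m/s while not held by the fingers) (contact force between the fingers and slide_box below 0.05 N and linear speed of slide_box above 0.5 m/s).
It fails at once if the camera head is dropped, thrown or falls (moves faster than 0.5 m/s while not held by the fingers) (contact force between the fingers and camera_head below 0.05 N and linear speed of camera_head above 0.5 m/s).
It fails at once if the phototube is dropped, thrown or falls (moves faster than 0.5 m/s while not held by the fingers) (contact force between the fingers and phototube below 0.05 N and linear speed of phototube above 0.5 m/s).
It fails at once if the bottle, the jar or the mouse is moved by more than 30 mm or knocked over (distance of any of oil_bottle, jar, mouse from where it was at the start of the episode above 0.03 m or angle between any of oil_bottle, jar, mouse's own z axis and vertical above 0.4 rad).
It also fails if it takes over 70 s, if anything falls off the work surface, if the arm or the gripper's body presses on something with over 40 N, if the wrist force passes 120 N, or if a joint passes its speed limit or range.

### The arm

A 7-joint arm with a two-finger parallel gripper is mounted at the origin on the work surface. World frame = base frame: x ahead of the robot, y to its left, z up, the work surface at z = 0. Lengths are in mm, angles in degrees, forces in N, time in s.
With the tool pointing down it reaches from about 350 to 900 mm from the base axis. Payload 8.1 kg.
Tool frame: the origin (TCP) lies at the very end of the fingers, on their centre line; the grasp point (between the pads) lies 19 mm behind it; x points along the fingers, z is the direction in which the jaws open and shut, and the axes are right-handed (so a half turn about x gives the same grasp; the last joint's range is limited). The gripper opens to 92 mm and grips with 3 to 60 N. Pads are 19 mm wide; open, the fingers measure 130 mm over their backs; the gripper's body (75 mm by 190 mm) begins 47 mm behind the grasp point.
Start: joints at [70.497, 24.895, 1.432, 90.138, -0.665, 64.973, -4.303], TCP at [147.203, -607.431, 226.742] pointing down, gripper open.
Joint ranges: [-149.89, 149.89], [-25.12, 119.58], [-72.63, 75.52], [4.76, 147.25], [-75.54, 255.54], [6.69, 114.76], [-157.13, 157.13]. Speed limits (degrees/s): [127.2, 127.2, 172.46, 172.46, 180, 180, 180].

### API

Orientations are given as a 3x3 rotation matrix whose columns are the frame's x, y, z axes.
In Python, from rig import observe, get_image, close_job gives the robot as it stands.
- The arm moves only by the shell command python3 -m inch 'ROWS' [OPENING]. ROWS is JSON, a list of rows, each a list of 2 entries, a list of its own where there are three numbers: the shift along the tool's x, y, z in cm, then the turn about the tool's x in degrees. In form: [[[tx, ty, tz], roll], ...]. A call has 1 to 8 rows; each row is the pose to reach, as a shift and turn from the pose commanded when the call began, along the tool's axes at that moment; what a row does not reach only later rows make up. A row lasts 1/8 s, in which the tool goes at most 62.5 mm and 10.7 degrees, less where a joint would pass 70% of its speed; a pose out of reach is approached as far as the arm can. A call with a gripper value outside its range is refused whole. OPENING is the finger opening in cm, from 0 to 9.18, set as the call begins (- or left out, the last holds). The fingers move at their own pace and stop on an object; the grip force is fixed at half the most. Time passes only in rows, so rows that repeat a pose let the fingers close. It gives the time, the measured TCP pose, the force and the opening at its end, in the units of the state.
- observe(): the state, without advancing time (a new reading comes with each control period).
- get_image(name): name is "side" or "top" or "wrist"; returns a dict with "color" (384x512x3 uint8, blue, green, red), "K" (3x3 intrinsics, pixels), "eye" and "rotation" of the camera in the world. Camera axes: x right, y down, z forward; pixel columns grow to the right and rows downward; lengths in mm; the calibration is good to about 2 mm. The wrist camera is an equidistant fisheye: a pixel r from the principal point sees the ray r / f radians off the axis. A picture is of the moment at which its call begins. There is no depth.
- close_job(): hands the job in, once; it reports no verdict.
The state is a dict: "time": time; "joint_pos": joint angles; "qvel": joint speeds; "joint_torque": joint torques, N m; "tcp_pos": TCP position; "ee_rot": TCP orientation; "contact_force": force on the tool from outside, world axes, zero at the start; "ft_torque": the same for the moment, N m; "finger_gap": finger opening in mm.
Only numpy, scipy, OpenCV 4.12 (cv2) and the standard library are available. Lean on these libraries where they do the work, as an engineer would, in place of code of your own. Each camera call takes 0.05 s, during which the arm holds its last target. There are 200 camera calls.

## Working session

There is one attempt and no reset: what is moved stays moved. The work goes in short steps, Python scripts to look and compute and a shell command to move; the robot and the scene stay as the last step left them, time stands still between calls to the robot, and variables do not carry over. Pictures are saved under pics/ and viewed, about 8 in all and at most 12, crops included, and the job is handed in when it is done.

```bash
ls; mkdir -p pics; python3 - <<'E'
from rig import observe,get_image
import cv2,numpy as np
s=observe(); print({k:np.round(v,3).tolist() for k,v in s.items()})
for n in ("top","side","wrist"):
    g=get_image(n); print(n,np.round(g["K"],2).tolist(),np.round(g["eye"],1).tolist(),np.round(g["rotation"],4).tolist())
    cv2.imwrite(f"pics/{n}0.png",g["color"]); np.savez(f"{n}0.npz",**g)
a=cv2.imread("pics/top0.png"); cv2.imwrite("pics/top0x.png",cv2.resize(a,(800,600),interpolation=cv2.INTER_CUBIC))
E
```

```text
pics
{'time': 0.0, 'joint_pos': [70.5, 24.935, 1.431, 90.191, -0.664, 64.973, -4.302], 'qvel': [-0.015, 0.057, 0.061, -0.016, -0.074, -0.044, 0.061], 'joint_torque': [0.001, -66.783, 0.986, -31.446, -0.06, 0.043, 0.0], 'tcp_pos': [147.004, -606.92, 225.943], 'ee_rot': [[-0.001, 0.972, 0.235], [0.002, 0.235, -0.972], [-1.0, -0.0, -0.002]], 'contact_force': [-0.885, -0.161, -0.384], 'ft_torque': [0.004, 0.028, -0.003], 'finger_gap': 91.852}
top [[464.08, 0.0, 257.51], [0.0, 464.08, 182.15], [0.0, 0.0, 1.0]] [332.3, -0.7, 1324.6] [[-0.006, -0.985, 0.1727], [-0.9999, 0.004, -0.0116], [0.0108, -0.1728, -0.9849]]
side [[447.1, 0.0, 255.99], [0.0, 447.1, 194.4], [0.0, 0.0, 1.0]] [155.3, 1022.6, 1040.2] [[-0.9313, -0.246, 0.2687], [-0.3639, 0.5903, -0.7205], [0.0186, -0.7687, -0.6393]]
wrist [[297.32, 0.0, 256.44], [0.0, 297.32, 192.24], [0.0, 0.0, 1.0]] [215.0, -591.4, 384.2] [[0.2352, -0.9386, -0.2526], [-0.9719, -0.2275, -0.0598], [-0.0014, 0.2595, -0.9657]]
```

View pics/top0x.png

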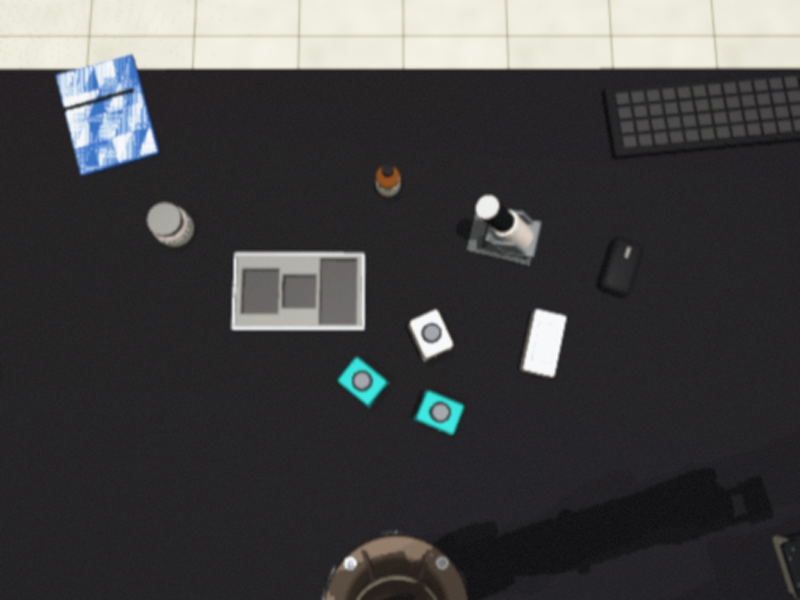

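View pics/side0.png

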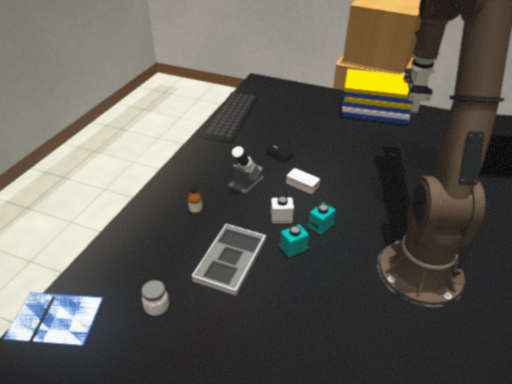

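Candidates in the 800×600 top view:
- **Slide box:** the white box at (544,343).
- **Camera head:** the white block with collar at (431,334). The turquoise look-alikes at (362,381) and (440,412) are not it.
- **Tube:** in the stand at (505,222).
- **Tray:** at (298,290).
- **Bystanders:** bottle (388,180), jar (170,224) and mouse (620,267).

I'll take one close crop to check this and read pixels.

```bash
cat > h.py <<'E'
import numpy as np,cv2
from rig import observe,get_image
def w2p(g,P):
    c=(np.atleast_2d(P)-g["eye"])@g["rotation"]; K=g["K"]
    return c[:,:2]/c[:,2:]*[K[0,0],K[1,1]]+[K[0,2],K[1,2]]
def p2w(g,p,z):
    K=g["K"]; p=np.atleast_2d(p).astype(float)
    d=np.c_[(p-[K[0,2],K[1,2]])/[K[0,0],K[1,1]],np.ones(len(p))]@g["rotation"].T
    return g["eye"]+d*((z-g["eye"][2])/d[:,2])[:,None]
def delta(T,s=None,axes=None):
    "tool-axis shift in cm to bring the TCP to T"
    s=s or observe(); return ((np.array(T)-s["tcp_pos"])@np.array(s["ee_rot"])/10).round(2)
E
python3 - <<'E'
from h import *
g=dict(np.load("top0.npz")); im=g["color"]
up=cv2.resize(im[105:285,140:370],None,fx=3.3,fy=3.3,interpolation=cv2.INTER_CUBIC); cv2.imwrite("pics/crop0.png",up)
gr=cv2.cvtColor(im,cv2.COLOR_BGR2GRAY)
big=cv2.resize(gr,None,fx=4,fy=4,interpolation=cv2.INTER_CUBIC)
for n,(cx,cy),z,th in (("box",(544,343),40,150),("cam",(431,334),72,150),("tray",(298,290),24,90)):
    cx,cy=cx/1.5625,cy/1.5625; m=(big>th).astype(np.uint8)
    for c in cv2.findContours(m,0,2)[0]:
        if cv2.pointPolygonTest(c,(cx*4,cy*4),False)>=0 and cv2.contourArea(c)>500:
            r=cv2.minAreaRect(c); b=(cv2.boxPoints(r)+.5)/4-.5; W=p2w(g,b,z)
            print(n,b.round(1).tolist(),"\n",W.round(1)[:,:2].tolist(),"c",W.mean(0).round(1),[ (round(float(np.linalg.norm(W[i]-W[i-1])),1),round(float(np.degrees(np.arctan2(*(W[i]-W[i-1])[1::-1]))),1)) for i in range(4)])
E
```

```text
box [[333.5, 236.60000610351562], [342.0, 197.0], [362.79998779296875, 201.5], [354.29998779296875, 241.10000610351562]] 
 [[404.1, -224.7], [514.3, -252.4], [501.5, -310.0], [391.6, -281.5]] c [ 452.9 -267.2   40. ] [(58.1, 77.6), (113.6, -14.1), (59.0, -102.5), (113.5, 165.5)]
cam [[260.79998779296875, 205.39999389648438], [279.3999938964844, 197.0], [290.29998779296875, 221.10000610351562], [271.79998779296875, 229.5]] 
 [[487.8, -24.2], [510.7, -74.8], [444.8, -103.5], [422.4, -53.2]] c [466.4 -63.9  72. ] [(71.6, 23.9), (55.6, -65.7), (71.8, -156.5), (55.1, 114.0)]
tray [[147.10000610351562, 160.39999389648438], [233.60000610351562, 160.39999389648438], [233.60000610351562, 211.39999389648438], [147.10000610351562, 211.39999389648438]] 
 [[624.9, 299.4], [624.0, 52.0], [477.2, 51.6], [478.3, 294.3]] c [551.1 174.3  24. ] [(146.7, 2.0), (247.4, -90.2), (146.9, -179.8), (242.7, 89.7)]
```

View pics/crop0.png

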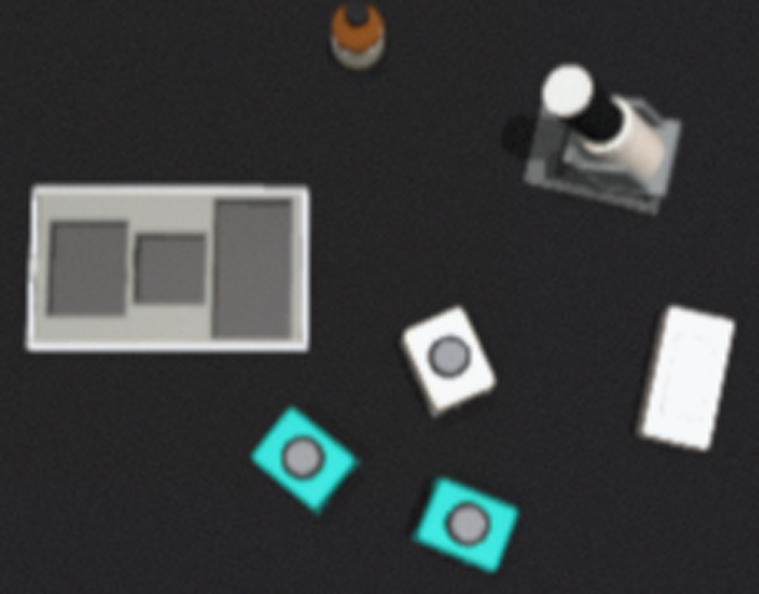

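The crop confirms the choices: white block with collar at (449,358), white box at (688,378), tube tip disc at (568,90), and the turquoise look-alikes clearly separate. The tool can only roll about vertical, so I'll have to pivot the tube upright in the grip against something fixed.

```bash
cat > tray.py <<'E'
from h import *
from scipy.optimize import least_squares
g=dict(np.load("top0.npz"))
# recess corners in crop, order TL TR BR BL = (+x,+y),(+x,-y),(-x,-y),(-x,+y)
px=np.array([(50,220),(129,220),(126,316),(47,316),(136,233),(207,233),(204,305),(132,305),(214,198),(293,198),(291,340),(210,340)],float)
px=(px+.5)/3.3-.5+[140,105]
def rec(cy,lx,ly): return [(lx/2,cy+ly/2,20),(lx/2,cy-ly/2,20),(-lx/2,cy-ly/2,20),(-lx/2,cy+ly/2,20)]
L=np.array(rec(71,82,66)+rec(0,60,60)+rec(-71,122,66),float)
def tf(p,L):
    c,s=np.cos(p[2]),np.sin(p[2]); return L@np.array([[c,s,0],[-s,c,0],[0,0,1]])+[p[0],p[1],0]
r=least_squares(lambda p:(w2p(g,tf(p,L))-px).ravel(),[551,174,0])
TR=r.x
if __name__=="__main__":
    print(TR[:2],np.degrees(TR[2]),np.abs(r.fun).max())
    for n,y in (("box",-71),("tube",0),("cam",71)): print(n,tf(TR,np.array([[0,y,6.]])).round(1))
    print(p2w(g,(np.array([[568,90]])+.5)/3.3-.5+[140,105],150))
    s=observe(); print(delta([452.9,-267.2,150],s))
E
python3 tray.py
```

```text
[550.78068661 172.77049452] -0.5159648601342266 0.7435020388653015
box [[550.1 101.8   6. ]]
tube [[550.8 172.8   6. ]]
cam [[551.4 243.8   6. ]]
[[ 671.43605293 -157.71479432  150.        ]]
[  7.64  37.72 -25.81]
```

```bash
python3 -m inch '[[[0.5,5,-3.4],5],[[1,10,-7],10],[[1,15,-10.5],15],[[1.5,20,-14],20],[[2,25,-17.5],25],[[2,31,-21],28],[[2.5,37.7,-25.8],28],[[2.5,37.7,-25.8],28]]'; python3 - <<'E'
from h import *
s=observe(); print(s["tcp_pos"],np.degrees(np.arctan2(s["ee_rot"][1][2],s["ee_rot"][0][2])))
g=get_image("wrist"); np.savez("w1.npz",**g); cv2.imwrite("pics/w1.png",g["color"]); print(g["eye"],g["rotation"])
E
```

```text
time: 1.15
tcp_pos: [455.2, -264.0, 201.5]
ee_rot: [[0.0, 0.97, -0.243], [0.001, -0.243, -0.97], [-1.0, 0.0, -0.001]]
contact_force: [0.4, -0.7, -0.2]
finger_gap: 91.5
[ 455.1897119 -264.0424893  201.4832575] -104.09184530991553
[ 522.87636207 -281.93521522  359.68787706] [[-0.24372523 -0.93676297 -0.25114368]
 [-0.96984256  0.23491698  0.0649571 ]
 [-0.00185149  0.25940151 -0.96576779]]
```

View pics/w1.png

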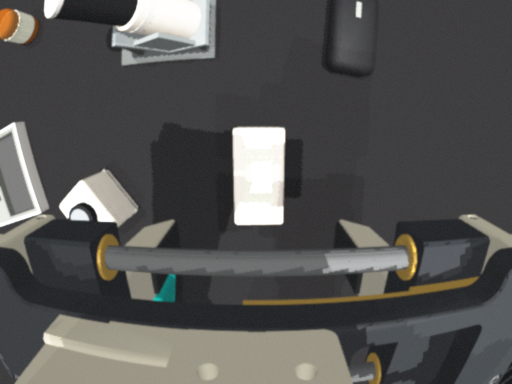

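Wrist view 1: the box lies square between the fingers, top corners at about (233,127), (285,127), (283,224) and (236,224). The tube in its stand is at the top left.

```bash
cat >> h.py <<'E'
def fray(g,p):
    K=g["K"]; q=(np.atleast_2d(p)-[K[0,2],K[1,2]])/K[0,0]; r=np.linalg.norm(q,axis=1)[:,None]
    return np.c_[q*np.sin(r)/np.maximum(r,1e-9),np.cos(r)]@g["rotation"].T
def f2w(g,p,z):
    d=fray(g,p); return g["eye"]+d*((z-g["eye"][2])/d[:,2])[:,None]
def yaw(s): return np.degrees(np.arctan2(s["ee_rot"][1][2],s["ee_rot"][0][2]))
E
python3 - <<'E'
from h import *
g=dict(np.load("w1.npz"))
W=f2w(g,[(233,127),(285,127),(283.5,224),(235.5,224)],40); print(W.round(1),W.mean(0))
for i in range(4): d=W[i]-W[i-1]; print(np.linalg.norm(d).round(1),np.degrees(np.arctan2(d[1],d[0])).round(1))
print(delta(list(W.mean(0)[:2])+[21]), delta([452.9,-267.2,21]))
E
```

```text
[[ 515.9 -253.7   40. ]
 [ 502.5 -307.7   40. ]
 [ 395.4 -281.5   40. ]
 [ 408.9 -227.8   40. ]] [ 455.6495501  -267.66914177   40.        ]
110.2 -13.6
55.7 -104.0
110.3 166.2
55.4 75.9
[1.803e+01 1.000e-02 6.300e-01] [18.03 -0.27  0.65]
```

```bash
python3 -m inch '[[[5,0,0.36],0],[[10,0,0.36],0],[[14,0,0.36],0],[[16.5,0,0.36],0],[[18.0,0,0.36],0],[[18.05,0,0.36],0],[[18.05,0,0.36],0]]' 9 && python3 -m inch '[[[0,0,0],0],[[0,0,0],0],[[0,0,0],0],[[0,0,0],0],[[0,0,0],0],[[0,0,0],0]]' 4.5; python3 - <<'E'
from h import *
s=observe(); print(yaw(s)); 
import tray; b=tray.tf(tray.TR,np.array([[0,-71,6.]]))[0]; print(delta([b[0],b[1],120],s))
E
```

```text
time: 2.08
tcp_pos: [452.5, -271.8, 22.1]
ee_rot: [[0.001, 0.969, -0.248], [-0.001, -0.248, -0.969], [-1.0, 0.001, 0.0]]
contact_force: [-0.1, -0.3, 0.7]
finger_gap: 90.1
time: 2.82
tcp_pos: [452.2, -271.1, 21.4]
ee_rot: [[0.0, 0.969, -0.248], [0.0, -0.248, -0.969], [-1.0, 0.0, -0.0]]
contact_force: [-0.1, 3.6, 6.0]
finger_gap: 56.0
-104.36176092077665
[ -9.85   0.24 -38.55]
```

```bash
python3 -m inch '[[[-2,0,0],0],[[-6,0,0],0],[[-11,0,0],0],[[-13,0,-4],-3],[[-13,0,-9],-6],[[-13,0,-14],-9],[[-13,0.1,-19],-12],[[-13,0.1,-24],-13.9]]' && python3 -m inch '[[[0,-1.3,-4.5],0],[[0,-2.5,-9],0],[[0,-3.5,-13],0],[[0,-3.5,-14],0],[[0,-3.5,-14],0],[[0,-3.5,-14],0],[[0,-3.5,-14],0]]'; python3 - <<'E'
from h import *
s=observe(); print(yaw(s)); 
import tray; b=tray.tf(tray.TR,np.array([[0,-71,6.]]))[0]; print(b,delta([b[0]-2.4,b[1],27],s))
g=get_image("wrist"); np.savez("w2.npz",**g); cv2.imwrite("pics/w2.png",g["color"])
E
```

```text
time: 3.82
tcp_pos: [512.5, -38.3, 150.9]
ee_rot: [[-0.001, 1.0, -0.008], [-0.001, -0.008, -1.0], [-1.0, -0.001, 0.001]]
contact_force: [0.9, -0.7, -1.3]
finger_gap: 55.6
time: 4.7
tcp_pos: [478.9, 99.7, 151.1]
ee_rot: [[-0.0, 1.0, -0.011], [-0.001, -0.011, -1.0], [-1.0, -0.0, 0.001]]
contact_force: [-0.4, 0.3, -1.8]
finger_gap: 55.9
-90.60587002951576
[550.14131997 101.77337338   6.        ] [12.4   6.88 -0.29]
```

View pics/w2.png

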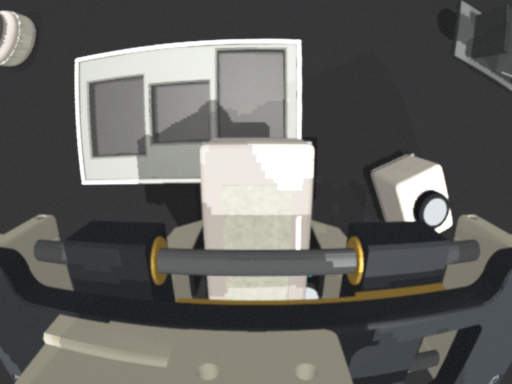

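Wrist view 2: the box is held square, and the tray is ahead with its recesses clear (middle at about (181,113), box recess at about (252,95)). I'll refine the tray pose from this view.

```bash
cat > tray2.py <<'E'
from h import *
from tray import tf,L,TR as T0
from scipy.optimize import least_squares
g=dict(np.load("w2.npz"))
idx=[0,1,2,3,4,5,6,7,8,9]; P=[(90,82),(145,77),(146,157),(93,157),(150,84),(209,80),(212,143),(152,145),(218,50),(285,49)]
W=f2w(g,P,20)
r=least_squares(lambda p:(tf(p,L[idx])-W)[:,:2].ravel(),T0,x_scale=[1,1,.01],loss="soft_l1")
TR=r.x
B={n:tf(TR,np.array([[0,y,6.]]))[0] for n,y in (("box",-71),("tube",0),("cam",71))}
if __name__=="__main__":
    print(TR[:2],np.degrees(TR[2])); print((tf(TR,L[idx])-W)[:,:2].round(1).tolist()); print(B)
    t=(f2w(g,[(201,148),(313,148)],46.)); print(t)
    # held box: far top edge, top at TCP+19
    s=observe(); R=np.array(s["ee_rot"]); t=f2w(g,[(201,148),(313,148)],s["tcp_pos"][2]+19); print(((t-s["tcp_pos"])@R).round(1))
E
python3 tray2.py
```

```text
[552.54814682 173.22669773] -0.3278119472581798
[[-0.6, 1.7], [1.9, 1.5], [2.0, -0.7], [-0.6, 0.7], [-1.4, -1.1], [-1.2, -0.6], [0.9, 1.3], [0.9, -1.1], [-0.1, 0.3], [-0.4, -1.2]]
{'box': array([552.1419298, 102.2278598,   6.       ]), 'tube': array([552.54814682, 173.22669773,   6.        ]), 'cam': array([552.95436385, 244.22553566,   6.        ])}
[[519.73138069 148.37704039  46.        ]
 [518.65098262  47.76940748  46.        ]]
[[-19.   54.3 -25.4]
 [-19.   54.3  27.8]]
```

```bash
python3 -m inch '[[[0,4,-0.2],0],[[0,7,-0.28],0],[[2,7.2,-0.28],0],[[5,7.2,-0.28],0],[[7.5,7.2,-0.28],0],[[9.2,7.2,-0.28],0],[[9.2,7.2,-0.28],0],[[9.2,7.2,-0.28],0]]' && python3 -m inch '[[[0.6,0,0],0],[[1.2,0,0],0],[[1.8,0,0],0],[[2.4,0,0],0],[[2.8,0,0],0],[[3.1,0,0],0],[[3.15,0,0],0],[[3.15,0,0],0]]'
```

```text
time: 5.75
tcp_pos: [551.4, 103.4, 60.0]
ee_rot: [[0.001, 1.0, -0.009], [0.0, -0.009, -1.0], [-1.0, 0.001, -0.0]]
contact_force: [0.3, 0.5, -2.1]
finger_gap: 55.5
time: 6.75
tcp_pos: [550.8, 103.3, 27.8]
ee_rot: [[0.0, 1.0, -0.008], [-0.0, -0.008, -1.0], [-1.0, 0.0, 0.0]]
contact_force: [-0.3, -0.0, -2.2]
finger_gap: 56.1
```

```bash
python3 -m inch '[[[0.03,0,0],0],[[0.06,0,0],0],[[0.06,0,0],0],[[0.06,0,0],0]]' && python3 -m inch '[[[0,0,0],0],[[0,0,0],0],[[0,0,0],0]]' 6.6 && python3 -m inch '[[[-0.3,0,0],0],[[-1,0,0],0],[[-3,0,0],0],[[-7,0,0],0],[[-12,0,0],0],[[-17,0,0],0],[[-17,0,0],0],[[-17,0,0],0]]' 7.6; python3 - <<'E'
from h import *
import tray
g=get_image("wrist"); np.savez("w3.npz",**g); cv2.imwrite("pics/w3.png",g["color"])
s=observe(); print(yaw(s),s["tcp_pos"])
E
```

```text
time: 7.25
tcp_pos: [550.9, 103.3, 27.4]
ee_rot: [[0.0, 1.0, -0.008], [-0.0, -0.008, -1.0], [-1.0, 0.0, 0.0]]
contact_force: [-1.6, -0.2, 6.0]
finger_gap: 55.8
time: 7.62
tcp_pos: [550.7, 103.3, 27.0]
ee_rot: [[-0.0, 1.0, -0.008], [-0.0, -0.008, -1.0], [-1.0, -0.0, 0.0]]
contact_force: [-0.1, -0.1, -0.1]
finger_gap: 66.0
time: 8.62
tcp_pos: [550.4, 103.2, 197.1]
ee_rot: [[0.0, 1.0, -0.008], [-0.0, -0.008, -1.0], [-1.0, 0.0, 0.0]]
contact_force: [-0.6, -0.6, -0.5]
finger_gap: 76.4
-90.4781896507125 [549.98136584 103.03922005 196.28508102]
```

View pics/w3.png

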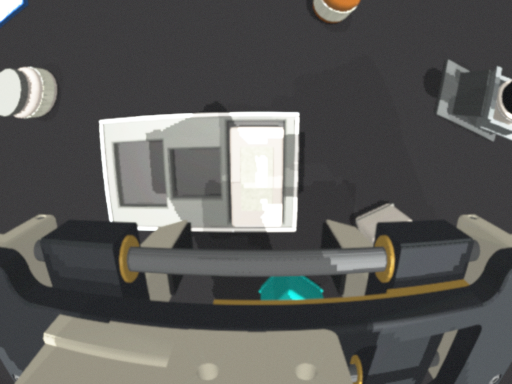

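Wrist view 3: the box sits in its recess (230–283, 126–227), square and clear of the walls. Next, hover over the camera head.

```bash
python3 -m inch '[[[-1,-2,4],-5],[[-2,-4,8],-10],[[-3,-6,12],-15],[[-3,-8.1,16.8],-20],[[-3,-8.1,16.8],-24.5],[[-3,-8.1,16.8],-24.5],[[-3,-8.1,16.8],-24.5],[[-3,-8.1,16.8],-24.5]]' 9; python3 - <<'E'
from h import *
g=get_image("wrist"); np.savez("w4.npz",**g); cv2.imwrite("pics/w4.png",g["color"])
s=observe(); print(yaw(s),s["tcp_pos"])
E
```

```text
time: 9.68
tcp_pos: [468.4, -63.3, 226.7]
ee_rot: [[-0.001, 0.913, 0.407], [0.0, 0.407, -0.913], [-1.0, -0.001, -0.001]]
contact_force: [-1.0, 0.1, -0.2]
finger_gap: 90.1
-65.95461712208669 [468.39491324 -63.38183239 226.84188389]
```

View pics/w4.png

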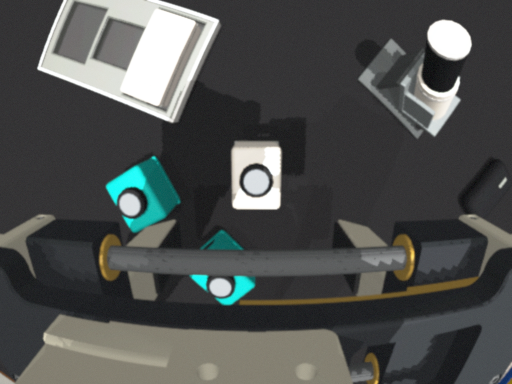

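Wrist view 4: the white camera head is between the fingers, top face at (233,142), (281,142), (280,208), (234,208). The turquoise blocks at (142,195) and (222,270) are clear of the finger line.

```bash
python3 - <<'E'
from h import *
g=dict(np.load("w4.npz"))
W=f2w(g,[(232.5,142),(281,142),(280,208.5),(233.5,208.5)],72); print(W.mean(0))
for i in range(4): d=W[i]-W[i-1]; print(np.linalg.norm(d).round(1),np.degrees(np.arctan2(d[1],d[0])).round(1))
print(f2w(g,[(257,181)],85))
print(delta(list(W.mean(0)[:2])+[29]))
t=dict(np.load("top0.npz"))
for p in ((362,381),(440,412)): print(p2w(t,np.array(p)/1.5625,85))
E
```

```text
[471.9684357  -62.66941793  72.        ]
73.5 23.9
51.1 -66.0
73.5 -155.8
51.6 114.0
[[469.74562472 -63.93061252  85.        ]]
[19.78  0.36  0.09]
[[384.06199343  54.04856615  85.        ]]
[[331.52282973 -77.47393871  85.        ]]
```

```bash
python3 -m inch '[[[5,0.2,0.05],0],[[10,0.2,0.05],0],[[14,0.2,0.05],0],[[17,0.2,0.05],0],[[19.2,0.2,0.05],0],[[19.7,0.2,0.05],0],[[19.7,0.2,0.05],0]]' && python3 -m inch '[[[0,0,0],0],[[0,0,0],0],[[0,0,0],0],[[0,0,0],0],[[0,0,0],0],[[0,0,0],0]]' 4.5 && python3 -m inch '[[[-1,0,0],0],[[-3,0,0],0],[[-7,0,0],0],[[-11,0,0],0],[[-11,0,0],0],[[-11,0,0],0]]' ; python3 - <<'E'
from h import *
from tray2 import B
s=observe(); print(yaw(s),s["tcp_pos"]); print(B["cam"],delta([552.2,244,s["tcp_pos"][2]],s))
g=get_image("wrist"); np.savez("w5.npz",**g); cv2.imwrite("pics/w5.png",g["color"])
E
```

```text
time: 10.6
tcp_pos: [470.6, -63.4, 30.3]
ee_rot: [[-0.0, 0.913, 0.407], [0.0, 0.407, -0.913], [-1.0, -0.0, -0.0]]
contact_force: [-0.6, 0.1, -0.6]
finger_gap: 89.9
time: 11.35
tcp_pos: [470.3, -63.4, 30.3]
ee_rot: [[-0.0, 0.913, 0.407], [0.0, 0.407, -0.913], [-1.0, 0.0, -0.0]]
contact_force: [-1.6, 1.6, 5.5]
finger_gap: 53.8
time: 12.1
tcp_pos: [469.7, -63.9, 139.6]
ee_rot: [[-0.001, 0.913, 0.407], [-0.0, 0.407, -0.913], [-1.0, -0.001, -0.0]]
contact_force: [-0.0, 0.0, -3.8]
finger_gap: 53.8
-65.99354551348335 [469.67518503 -63.86222633 139.62835861]
[552.95436385 244.22553566   6.        ] [-1.000e-02  2.006e+01 -2.477e+01]
```

View pics/w5.png

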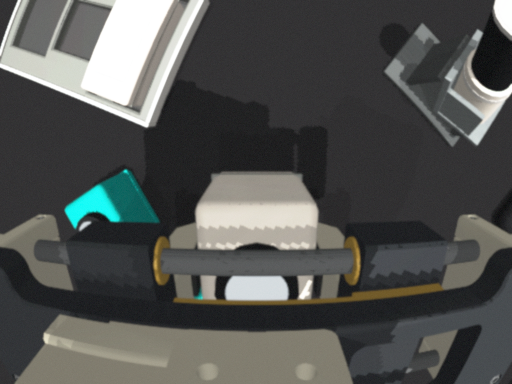

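Wrist view 5: camera head held upright and square. Carry it to its recess.

```bash
python3 -m inch '[[[0,3,-3.7],4],[[0,6,-7.4],8],[[0,9,-11.1],12],[[0,12,-14.8],16],[[0,15,-18.5],20],[[0,18,-22.2],24.4],[[0,20.06,-24.77],24.4],[[0,20.06,-24.77],24.4]]' && python3 -m inch '[[[0,0,0],0],[[2,0,0],0],[[4,0,0],0],[[6,0,0],0],[[7.5,0,0],0],[[7.5,0,0],0],[[7.5,0,0],0]]'; python3 - <<'E'
from h import *
s=observe(); print(yaw(s),s["tcp_pos"]); print(delta([552.2,244,36.3],s))
E
```

```text
time: 13.15
tcp_pos: [551.5, 247.7, 138.1]
ee_rot: [[-0.003, 1.0, -0.002], [0.001, -0.002, -1.0], [-1.0, -0.003, -0.001]]
contact_force: [-0.8, -0.9, -3.6]
finger_gap: 53.8
time: 14.02
tcp_pos: [553.2, 244.1, 65.7]
ee_rot: [[0.001, 1.0, -0.007], [0.0, -0.007, -1.0], [-1.0, 0.001, -0.0]]
contact_force: [1.0, -0.5, -3.1]
finger_gap: 54.0
-90.40220223665938 [553.16039555 244.14140364  65.6650509 ]
[ 2.94 -0.1   0.02]
```

```bash
python3 -m inch '[[[0.6,-0.05,0],0],[[1.2,-0.05,0],0],[[1.8,-0.05,0],0],[[2.3,-0.05,0],0],[[2.7,-0.05,0],0],[[2.9,-0.05,0],0],[[2.95,-0.05,0],0],[[2.95,-0.05,0],0]]' && python3 -m inch '[[[0.05,0,0],0],[[0.05,0,0],0],[[0.05,0,0],0]]'
```

```text
time: 15.02
tcp_pos: [552.1, 244.2, 36.4]
ee_rot: [[0.0, 1.0, -0.007], [-0.0, -0.007, -1.0], [-1.0, 0.0, 0.0]]
contact_force: [-3.1, -1.9, 6.4]
finger_gap: 54.2
time: 15.4
tcp_pos: [552.1, 244.2, 36.4]
ee_rot: [[0.0, 1.0, -0.007], [-0.0, -0.007, -1.0], [-1.0, 0.0, 0.0]]
contact_force: [-5.8, -3.7, 11.3]
finger_gap: 53.6
```

Contact is on the recess floor. Release, rise, and check the joints before picking the roll direction.

```bash
python3 -m inch '[[[0,0,0],0],[[0,0,0],0],[[0,0,0],0]]' 6.6 && python3 -m inch '[[[-0.3,0,0],0],[[-1,0,0],0],[[-3,0,0],0],[[-7,0,0],0],[[-13,0,0],0],[[-19.5,0,0],0],[[-19.5,0,0],0],[[-19.5,0,0],0]]' 7.6; python3 - <<'E'
from h import *
s=observe(); print(np.round(s["joint_pos"],1),s["tcp_pos"],yaw(s))
for n in ("top","side"):
    g=get_image(n); np.savez(n+"6.npz",**g)
t=np.load("top6.npz")["color"][100:215,140:350]; d=np.load("side6.npz")["color"][130:280,180:330]
cv2.imwrite("pics/c6.png",np.vstack([cv2.resize(t,(800,438),interpolation=2)]))
b=cv2.resize(np.load("side6.npz")["color"][135:200,215:335],(800,433),interpolation=2); cv2.imwrite("pics/s6.png",b)
E
```

```text
time: 15.78
tcp_pos: [552.4, 244.4, 35.1]
ee_rot: [[0.0, 1.0, -0.007], [0.0, -0.007, -1.0], [-1.0, 0.0, -0.0]]
contact_force: [-0.4, -0.8, -0.1]
finger_gap: 65.5
time: 16.77
tcp_pos: [552.1, 244.2, 230.3]
ee_rot: [[0.0, 1.0, -0.007], [0.0, -0.007, -1.0], [-1.0, 0.0, -0.0]]
contact_force: [-0.1, -0.2, -1.1]
finger_gap: 76.1
[ -19.9   23.6  -12.9   92.1    5.6   64.9 -124.4] [552.10338332 244.15084521 230.29488134] -90.38027410700164
```

View pics/c6.png

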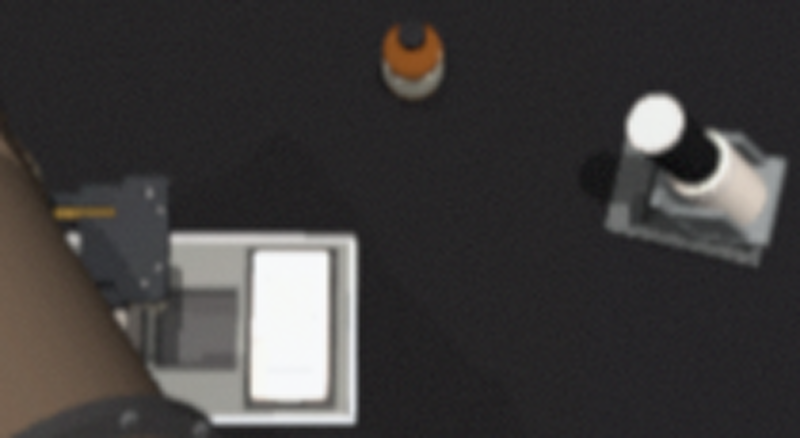

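Top crop: the box is in its recess. The tube tip disc is at (656,123), and the barrel meets the white lip at about (692,160). I'll triangulate the tip with the earlier wrist view 4 (disc at (447,40)).

```bash
cat > tube.py <<'E'
from h import *
t=dict(np.load("top6.npz")); w=dict(np.load("w4.npz")); sd=dict(np.load("side6.npz"))
def tp(p): return (np.atleast_2d(p)+.5)/3.81-.5+[140,100]
def tri(E,D):
    A=0;b=0
    for e,d in zip(E,D):
        d=d/np.linalg.norm(d);M=np.eye(3)-np.outer(d,d);A=A+M;b=b+M@e
    x=np.linalg.solve(A,b); return x,[np.linalg.norm((np.eye(3)-np.outer(d,d)/(d@d))@(x-e)).round(1) for e,d in zip(E,D)]
def tray_(p): 
    P=p2w(t,tp(p),0)[0]; return P-t["eye"]
tip,res=tri([t["eye"],w["eye"]],[tray_((656,123)),fray(w,[(447.5,40)])[0]])
print("tip",tip.round(1),res, "side px",w2p(sd,tip))
# junction centre ray in top vs. axis guesses
for f in (70,74,78,82,86):
    u=np.array([np.cos(np.radians(f))*np.sin(.55),np.sin(np.radians(f))*np.sin(.55),np.cos(.55)])
    q=(w2p(t,[tip-75*u,tip-155*u])+.5-[140,100])*3.81-.5
    print(f,q.round(0).tolist(),"foot",(tip-155*u).round(0))
E
python3 tube.py
```

```text
tip [ 669.  -156.1  160.2] [np.float64(0.6), np.float64(0.6)] side px [[236.98319815 152.34730083]]
70 [[696.0, 165.0], [735.0, 207.0]] foot [ 641. -232.   28.]
74 [[697.0, 162.0], [737.0, 200.0]] foot [ 647. -234.   28.]
78 [[698.0, 158.0], [739.0, 193.0]] foot [ 652. -235.   28.]
82 [[698.0, 154.0], [740.0, 185.0]] foot [ 658. -236.   28.]
86 [[699.0, 151.0], [740.0, 178.0]] foot [ 663. -237.   28.]
```

```bash
python3 -m inch '[[[0,1.4,5.2],-9.4],[[0,2.9,10.4],-18.8],[[0,4.3,15.6],-28.2],[[0,5.8,20.8],-37.6],[[0,7.2,26],-47],[[0,8.6,31.2],-56.4],[[0,10.1,36.4],-65.8],[[0,11.5,41.6],-75.4]]' 9 && python3 -m inch '[[[0,0,0],0],[[0,0,0],0],[[0,0,0],0]]'; python3 - <<'E'
from h import *
g=get_image("wrist"); np.savez("w7.npz",**g); cv2.imwrite("pics/w7.png",g["color"])
s=observe(); print(yaw(s),s["tcp_pos"],np.round(s["joint_pos"],1))
E
```

```text
time: 17.88
tcp_pos: [664.0, -174.0, 228.0]
ee_rot: [[-0.003, 0.253, 0.967], [0.001, 0.967, -0.253], [-1.0, 0.0, -0.003]]
contact_force: [1.0, 1.2, -0.5]
finger_gap: 89.4
time: 18.25
tcp_pos: [664.3, -170.5, 229.6]
ee_rot: [[-0.001, 0.257, 0.966], [0.001, 0.966, -0.257], [-1.0, 0.001, -0.001]]
contact_force: [0.4, -0.4, -0.4]
finger_gap: 90.0
-14.870756807432986 [ 664.37424778 -170.5453284   229.86719857] [ 23.6  32.6 -22.6  78.7  12.6  71.2 -14.8]
```

View pics/w7.png

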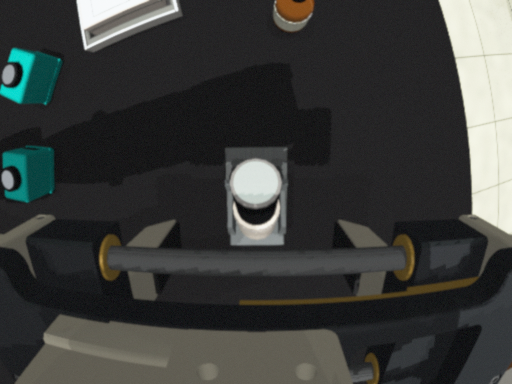

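Wrist view 7: stand and tube are square to the jaws and centred (disc at (256,184), stand edges 225–287). Yaw is right.

```bash
cat >> tube.py <<'E'
w7=dict(np.load("w7.npz"))
tip,res=tri([t["eye"],w["eye"],w7["eye"]],[tray_((656,123)),fray(w,[(447.5,40)])[0],fray(w7,[(256.5,184)])[0]])
f=75.1; u=np.array([np.cos(np.radians(f))*np.sin(.55),np.sin(np.radians(f))*np.sin(.55),np.cos(.55)])
G=tip-33*u; s=observe(); print(tip.round(1),res,"G",G.round(1),"shift",delta(G-[0,0,19],s),"axis in tool",(u@np.array(s["ee_rot"])).round(3))
E
python3 tube.py | tail -1
```

```text
[ 668.6 -155.9  161. ] [np.float64(0.5), np.float64(0.7), np.float64(0.2)] G [ 664.1 -172.6  132.8] shift [11.6  -0.21  0.04] axis in tool [-0.852  0.523 -0.   ]
```

```bash
python3 -m inch '[[[4,-0.2,0.04],0],[[8,-0.2,0.04],0],[[10.5,-0.2,0.04],0],[[11.5,-0.2,0.04],0],[[11.5,-0.2,0.04],0],[[11.5,-0.2,0.04],0]]' && python3 -m inch '[[[0,0,0],0],[[0,0,0],0],[[0,0,0],0],[[0,0,0],0],[[0,0,0],0],[[0,0,0],0],[[0,0,0],0]]' 3 && python3 -m inch '[[[-0.85,0.52,0],0],[[-2.1,1.3,0],0],[[-3.8,2.35,0],0],[[-5.5,3.4,0],0],[[-7.2,4.42,0],0],[[-8.5,5.2,0],0],[[-8.5,5.2,0],0],[[-8.5,5.2,0],0]]'; python3 - <<'E'
from h import *
g=get_image("wrist"); np.savez("w8.npz",**g); cv2.imwrite("pics/w8.png",g["color"])
g=get_image("side"); np.savez("side8.npz",**g)
s=observe(); print(yaw(s),s["tcp_pos"],np.round(s["joint_pos"],1),s["ft_torque"])
E
```

```text
time: 19.05
tcp_pos: [665.2, -174.3, 116.6]
ee_rot: [[0.002, 0.258, 0.966], [-0.0, 0.966, -0.258], [-1.0, 0.0, 0.002]]
contact_force: [-0.6, -0.7, -0.1]
finger_gap: 90.1
time: 19.92
tcp_pos: [664.2, -174.5, 115.1]
ee_rot: [[-0.0, 0.259, 0.966], [-0.0, 0.966, -0.259], [-1.0, -0.0, -0.0]]
contact_force: [-1.2, -1.2, -0.0]
finger_gap: 39.6
time: 20.92
tcp_pos: [677.3, -124.9, 199.5]
ee_rot: [[-0.001, 0.259, 0.966], [-0.001, 0.966, -0.259], [-1.0, -0.001, -0.001]]
contact_force: [0.4, 0.2, -3.0]
finger_gap: 39.4
-15.030415193049176 [ 677.17736902 -125.07706486  199.15823798] [ 19.5  34.1 -22.4  80.5  13.4  68.1 -19.4] [ 0.00983655 -0.11598876 -0.01304362]
```

Tube held (about 3 N of weight). I'll estimate its tilt in the grip by matching the white foot's outline in the side view.

```bash
cat > tilt.py <<'E'
import sys
from h import *
def cyl(A,B,u,r):
    a=np.cross(u,[0,0,1.]) if abs(u[2])<.999 else np.array([1.,0,0]); a/=np.linalg.norm(a); b=np.cross(u,a); k=np.linspace(0,2*np.pi,40)[:,None]
    C=r*(np.cos(k)*a+np.sin(k)*b); return np.vstack([A+C,B+C])
def est(g,s,d=122,name="",S=4):
    R=np.array(s["ee_rot"]); G=np.array(s["tcp_pos"])-19*R[:,0]; ly=R[:,1]; im=g["color"]
    gr=cv2.resize(cv2.cvtColor(im,cv2.COLOR_BGR2GRAY),None,fx=S,fy=S,interpolation=cv2.INTER_CUBIC)
    m=(gr>110).astype(np.uint8); best=[]
    c=w2p(g,G-80*np.array([0,0,1]))[0]*S
    win=np.zeros_like(m); cv2.circle(win,tuple(int(v) for v in c),int(22*S),1,-1); m&=win
    for th in np.arange(-.4,1.0,.04):
        u=np.sin(th)*ly-np.cos(th)*R[:,0]
        p=w2p(g,cyl(G-d*u,G-(d-80)*u,u,24)); h=cv2.convexHull((p*S).astype(np.float32)).astype(np.int32)
        for dx in range(-8,9,2):
            for dy in range(-8,9,2):
                q=np.zeros_like(m); cv2.fillConvexPoly(q,h+[dx,dy],1); best.append(((q&m).sum()/((q|m).sum()+1),round(float(th),2),dx,dy))
    best.sort(reverse=True); return best[:6:2]
if __name__=="__main__":
    s=observe(); n="side" if len(sys.argv)<2 else sys.argv[1]
    g=get_image(n); print([(round(float(b[0]),3),)+b[1:] for b in est(g,s)])
E
python3 tilt.py; python3 tilt.py top
```

```text
[(0.336, 0.56, 8, 8), (0.333, 0.64, 8, 8), (0.331, 0.52, 8, 8)]
[(0.203, -0.32, 8, -8), (0.203, -0.28, 8, -8), (0.201, -0.24, 4, -8)]
```

```bash
python3 -m inch '[[[0,2.5,-4.2],-10],[[0,5,-8.4],-20],[[0,7.5,-12.6],-30],[[0,10,-16.8],-40],[[0,12.5,-21],-50],[[0,15,-25.2],-60],[[0,18,-30],-70],[[0,21.35,-35.45],-80]]' && python3 -m inch '[[[0,0,0],-10],[[0,0,0],-20],[[0,0,0],-25],[[0,0,0],-25],[[0,0,0],-25]]'; python3 - <<'E'
from h import *
s=observe(); print(yaw(s),s["tcp_pos"],np.round(s["joint_pos"],1)); 
E
python3 tilt.py; python3 tilt.py top
```

```text
time: 22.12
tcp_pos: [390.6, 173.2, 200.2]
ee_rot: [[0.001, -0.908, 0.419], [-0.0, 0.419, 0.908], [-1.0, -0.001, 0.0]]
contact_force: [0.3, 1.6, -1.9]
finger_gap: 39.6
time: 22.75
tcp_pos: [391.6, 172.4, 200.1]
ee_rot: [[-0.0, -1.0, 0.002], [-0.0, 0.002, 1.0], [-1.0, 0.0, -0.0]]
contact_force: [0.9, -0.2, -2.5]
finger_gap: 39.6
89.88001873433856 [391.59205069 172.36051272 200.09497596] [ 17.3  16.6 -57.3 114.8  16.6  57.2  41.8]
[(0.532, 0.52, 8, -4), (0.529, 0.52, 6, -2), (0.528, 0.44, 0, -8)]
[(0.284, 0.36, -4, -8), (0.283, 0.36, -6, -8), (0.281, 0.32, -6, -8)]
```

```bash
python3 -m inch '[[[4,0,0],0],[[7.5,0,0],0],[[9.2,0,0],0],[[9.7,0,0],0],[[9.7,0,0],0],[[9.7,0,0],0]]' && python3 -m inch '[[[0.1,0,0],0],[[0.2,0,0],0],[[0.3,0,0],0],[[0.4,0,0],0],[[0.5,0,0],0],[[0.5,0,0],0]]'
```

```text
time: 23.6
tcp_pos: [392.2, 172.9, 104.0]
ee_rot: [[0.002, -1.0, -0.0], [0.0, -0.0, 1.0], [-1.0, -0.002, 0.0]]
contact_force: [-0.5, 1.5, -2.5]
finger_gap: 39.0
time: 24.35
tcp_pos: [391.4, 172.5, 98.0]
ee_rot: [[-0.0, -1.0, -0.0], [-0.0, -0.0, 1.0], [-1.0, 0.0, -0.0]]
contact_force: [0.5, 0.0, -2.9]
finger_gap: 39.3
```

```bash
for i in 1 2; do python3 -m inch '[[[0.1,0,0],0],[[0.2,0,0],0],[[0.2,0,0],0],[[0.2,0,0],0]]'|grep -E 'tcp|force'; done
```

```text
tcp_pos: [391.5, 172.6, 96.1]
contact_force: [0.1, -0.3, -2.3]
tcp_pos: [391.6, 172.5, 94.1]
contact_force: [0.7, -0.3, -2.8]
```

```bash
for i in 1 2 3; do python3 -m inch '[[[0.1,0,0],0],[[0.2,0,0],0],[[0.2,0,0],0]]'|grep -E 'tcp|force'; done
```

```text
tcp_pos: [391.5, 172.5, 92.1]
contact_force: [-0.0, 0.2, -2.7]
tcp_pos: [391.3, 172.8, 90.8]
contact_force: [-5.6, -1.5, 14.7]
tcp_pos: [390.9, 173.2, 89.6]
contact_force: [-11.8, -3.6, 33.1]
```

```bash
python3 -m inch '[[[-0.08,-0.25,0],0],[[-0.18,-0.5,0],0],[[-0.26,-0.75,0],0],[[-0.34,-1,0],0],[[-0.34,-1,0],0]]'|grep -E 'tcp|force';python3 -m inch '[[[-0.06,-0.25,0],0],[[-0.12,-0.5,0],0],[[-0.18,-0.75,0],0],[[-0.23,-1,0],0],[[-0.23,-1,0],0]]'|grep -E 'tcp|force'; python3 tilt.py; python3 tilt.py top
```

```text
tcp_pos: [400.6, 172.9, 92.2]
contact_force: [-7.7, -1.5, 16.4]
tcp_pos: [410.9, 172.8, 94.1]
contact_force: [-5.7, -0.2, 9.3]
[(0.619, 0.4, 8, -4), (0.618, 0.4, 8, -2), (0.617, 0.36, 6, -4)]
[(0.0, 0.96, 8, 8), (0.0, 0.96, 8, 4), (0.0, 0.96, 8, 0)]
```

```bash
python3 -m inch '[[[-0.02,-0.25,0],0],[[-0.05,-0.5,0],0],[[-0.07,-0.75,0],0],[[-0.08,-1,0],0],[[-0.08,-1,0],0]]'|grep -E 'tcp|force';python3 -m inch '[[[0,-0.25,0],0],[[0,-0.5,0],0],[[0,-0.75,0],0],[[0,-1,0],0],[[0,-1,0],0]]'|grep -E 'tcp|force'; python3 tilt.py
```

```text
tcp_pos: [421.2, 172.9, 95.1]
contact_force: [-4.5, -0.4, 11.5]
tcp_pos: [431.5, 172.9, 95.2]
contact_force: [-3.7, -0.4, 10.4]
[(0.504, 0.44, 8, 8), (0.502, 0.44, 8, 6), (0.501, 0.44, 6, 6)]
```

```bash
python3 -m inch '[[[0.02,-0.25,0],0],[[0.04,-0.5,0],0],[[0.06,-0.75,0],0],[[0.08,-1,0],0],[[0.08,-1,0],0]]'|grep -E 'tcp|force';python3 -m inch '[[[0.04,-0.3,0],0],[[0.08,-0.6,0],0],[[0.12,-0.9,0],0],[[0.14,-1.1,0],0],[[0.14,-1.1,0],0]]'|grep -E 'tcp|force'; python3 - <<'E'
from h import *
g=get_image("side"); np.savez("side9.npz",**g)
s=observe(); c=w2p(g,np.array(s["tcp_pos"]))[0].astype(int); print(c)
cv2.imwrite("pics/s9.png",cv2.resize(g["color"][c[1]-60:c[1]+75,c[0]-90:c[0]+90],(800,600),interpolation=2))
E
```

```text
tcp_pos: [441.7, 172.9, 94.5]
contact_force: [-2.9, -1.2, 11.9]
tcp_pos: [452.8, 172.9, 93.1]
contact_force: [-2.5, -0.9, 8.7]
[260 247]
```

View pics/s9.png

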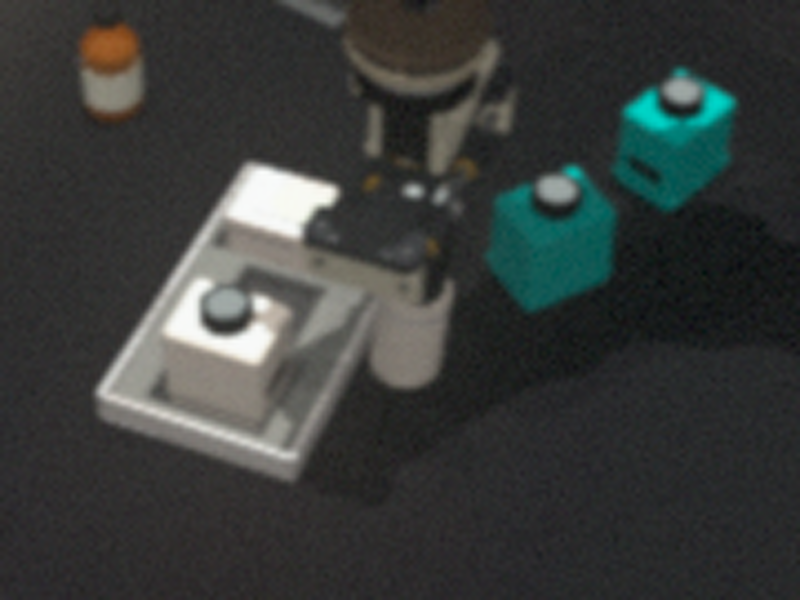

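Side crop: the tube is nearly upright (foot edges at (373,310)–(374,365) and (452,280)–(440,365)), and the camera head and box sit in their recesses. The low corner is now past the grip line, so pressing straight down should square the foot to the table.

```bash
python3 -m inch '[[[0.05,-0.2,0],0],[[0.1,-0.3,0],0],[[0.1,-0.3,0],0]]'|grep -E 'tcp|force';for i in 1 2 3; do python3 -m inch '[[[0.05,0,0],0],[[0.1,0,0],0],[[0.1,0,0],0]]'|grep -E 'tcp|force'; done
python3 - <<'E'
from h import *
g=dict(np.load("side9.npz")); P=w2p(g,[[456,173,80],[456,173,0],[456-80*np.sin(.1),173,80*np.cos(.1)]]); d=(P-P[1])*4.44; print(d)
E
```

```text
tcp_pos: [456.2, 172.9, 92.4]
contact_force: [-1.4, -1.6, 13.1]
tcp_pos: [457.2, 173.0, 92.1]
contact_force: [-0.8, -3.6, 18.5]
tcp_pos: [458.1, 173.1, 91.7]
contact_force: [1.5, -4.3, 25.3]
tcp_pos: [459.2, 173.2, 91.4]
contact_force: [1.6, -4.8, 30.7]
[[  2.8199823  -80.60602055]
 [  0.           0.        ]
 [ 14.14820106 -76.79137963]]
```

```bash
python3 -m inch '[[[-0.3,0,0],0],[[-0.6,0,0],0],[[-1.5,0,0],0],[[-3,0,0],0],[[-5,0,0],0],[[-5.4,0,0],0],[[-5.4,0,0],0],[[-5.4,0,0],0]]'
python3 - <<'E'
from h import *
g=dict(np.load("side9.npz")); print(p2w(g,[(407/4.444+170-.4,365/4.444+187-.4)],0), w2p(g,[[452.8,173,0],[452.8+24,173,0],[452.8,197,0],[452.8,149,0],[428.8,173,0]]).round(1))
g=get_image("side"); np.savez("side10.npz",**g); s=observe(); print(s["tcp_pos"],yaw(s))
# white foot edge columns per row
gr=cv2.resize(cv2.cvtColor(g["color"],cv2.COLOR_BGR2GRAY),None,fx=4,fy=4,interpolation=2)
G=np.array(s["tcp_pos"])+[0,0,19]
for dz in (-70,-80,-90,-100):
    L=w2p(g,[G+[0,0,dz]])[0]; r=int(L[1]*4); row=gr[r,int(L[0]*4)-100:int(L[0]*4)+100]; print(dz,(L*4).round(0),row[::6].tolist())
E
```

```text
time: 32.92
tcp_pos: [455.2, 172.2, 141.9]
ee_rot: [[-0.001, -1.0, -0.0], [-0.0, -0.0, 1.0], [-1.0, 0.001, -0.0]]
contact_force: [0.2, 0.4, -2.7]
finger_gap: 39.7
[[449.5897782  172.80510309   0.        ]] [[260.2 268.5]
 [252.8 266.2]
 [257.3 274.2]
 [263.  262.9]
 [267.6 270.8]]
[455.17709849 172.25866116 141.81911292] 90.02194349048327
-70 [1041.  989.] [139, 136, 134, 128, 130, 129, 130, 127, 123, 122, 119, 114, 109, 109, 109, 117, 116, 120, 124, 122, 124, 120, 121, 116, 96, 54, 44, 45, 46, 40, 51, 64, 62, 62]
-80 [1041.  999.] [111, 120, 130, 139, 137, 136, 131, 131, 131, 129, 133, 124, 111, 98, 109, 115, 120, 123, 126, 127, 126, 127, 126, 120, 101, 56, 43, 44, 44, 47, 32, 43, 56, 62]
-90 [1040. 1008.] [77, 74, 78, 82, 90, 108, 131, 144, 141, 139, 136, 126, 102, 86, 109, 117, 123, 124, 124, 125, 123, 126, 125, 116, 90, 54, 43, 46, 49, 44, 40, 34, 39, 50]
-100 [1040. 1018.] [86, 86, 83, 84, 92, 125, 145, 143, 147, 137, 116, 96, 95, 108, 114, 115, 121, 123, 125, 125, 129, 125, 122, 112, 83, 49, 44, 41, 40, 38, 34, 32, 32, 36]
```

```bash
python3 -m inch '[[[0,-2,0.05],0],[[0,-5,0.05],0],[[0,-8,0.05],0],[[0,-10,0.05],0],[[0,-10.2,0.05],0],[[0,-10.2,0.05],0],[[0,-10.2,0.05],0]]'
python3 - <<'E'
from h import *
s=observe(); print(s["tcp_pos"])
a=get_image("wrist"); np.savez("w11.npz",**a); b=get_image("side"); np.savez("side11.npz",**b); t=get_image("top"); np.savez("top11.npz",**t)
w=cv2.resize(a["color"][:,130:390],(406,600),interpolation=2); c=w2p(b,np.array(s["tcp_pos"]))[0].astype(int); print(c)
x=cv2.resize(b["color"][c[1]-35:c[1]+65,c[0]-33:c[0]+33],(394,600),interpolation=2); cv2.imwrite("pics/m11.png",np.hstack([w,x]))
E
```

```text
time: 33.85
tcp_pos: [556.6, 173.2, 142.3]
ee_rot: [[-0.001, -1.0, -0.001], [-0.0, -0.001, 1.0], [-1.0, 0.001, -0.0]]
contact_force: [-0.5, -0.5, -3.0]
finger_gap: 39.7
[556.58104419 173.20618076 142.31123327]
[227 225]
```

View pics/m11.png

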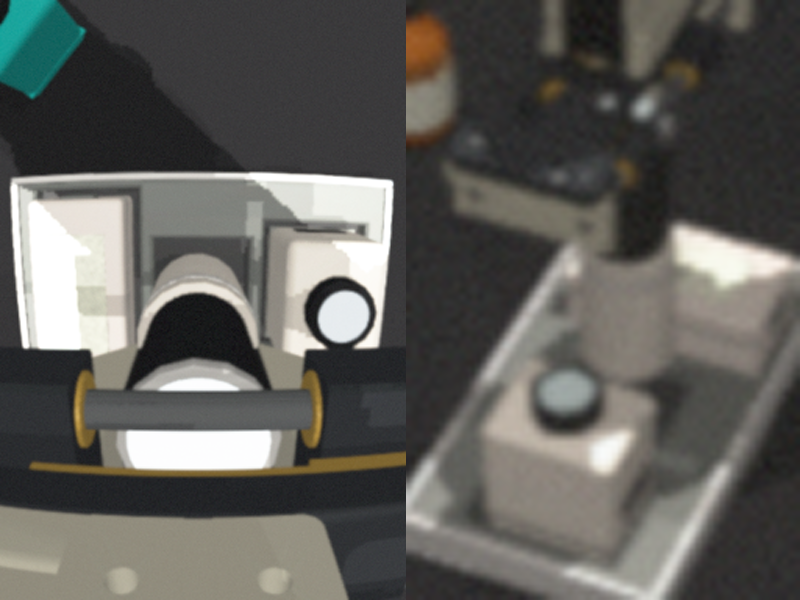

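Last view. Left (wrist): the tube is upright between the fingers, foot front edge at about (195,254), lip at about (195,279). Right (side): the foot is vertical, edges 581–670. Box and camera head are seated. I'll work out the foot's true x from both.

```bash
python3 - <<'E'
from h import *
a=dict(np.load("w11.npz")); b=dict(np.load("side11.npz"))
q=lambda x,y:(x/1.5615+130-.3,y/1.5625-.3)
for zb in (47,51):
  print(zb,"foot front",f2w(a,[q(195,254)],zb)[0].round(1),"lip front",f2w(a,[q(195,279)],zb+80)[0].round(1),"side base",p2w(b,[((625-406)/5.97+194-.4,358/6+190-.4)],zb)[0].round(1))
# tray check: front outer rim corners z=24, -x side
print(f2w(a,[q(14,181),q(391,183)],24).round(1))
print("recess -x edge",f2w(a,[q(155,238),q(247,238)],20).round(1), "cam collar",f2w(a,[q(341,312)],91).round(1))
print(w2p(b,[[556.6,173.2,51],[546.6,173.2,51],[556.6,173.2,131]]).round(1))
E
```

```text
47 foot front [528.4 170.9  47. ] lip front [525.  171.4 127. ] side base [550.1 174.9  47. ]
51 foot front [527.8 170.9  51. ] lip front [524.1 171.4 131. ] side base [548.5 178.3  51. ]
[[484.5  58.3  24. ]
 [485.2 293.   24. ]]
recess -x edge [[522.9 146.3  20. ]
 [522.8 202.4  20. ]] cam collar [[548.9 242.1  91. ]]
[[228.5 247.4]
 [231.5 248.3]
 [227.9 228.3]]
```

```bash
python3 -m inch '[[[0.5,-0.1,0.15],0],[[1.2,-0.1,0.15],0],[[2,-0.1,0.15],0],[[2.8,-0.1,0.15],0],[[3.4,-0.1,0.15],0],[[3.7,-0.1,0.15],0],[[3.7,-0.1,0.15],0]]'|grep -E 'tcp|force'; for i in 1 2; do python3 -m inch '[[[0.1,0,0],0],[[0.2,0,0],0],[[0.3,0,0],0],[[0.3,0,0],0]]'|grep -E 'tcp|force'; done
```

```text
tcp_pos: [558.5, 174.6, 105.3]
contact_force: [1.3, -0.7, -2.4]
tcp_pos: [558.5, 174.5, 102.4]
contact_force: [-0.4, 0.6, -2.4]
tcp_pos: [558.5, 174.5, 99.3]
contact_force: [-0.0, -0.5, -2.3]
```

```bash
for i in 1 2; do python3 -m inch '[[[0.07,0,0],0],[[0.15,0,0],0],[[0.15,0,0],0]]'|grep -E 'tcp|force'; done
```

```text
tcp_pos: [558.5, 174.6, 97.8]
contact_force: [-0.1, -0.4, -2.8]
tcp_pos: [559.1, 174.7, 97.5]
contact_force: [-0.7, -1.4, 8.6]
```

```bash
python3 -m inch '[[[0.1,0,0],0],[[0.2,0,0],0],[[0.2,0,0],0]]'|grep -E 'tcp|force'; python3 -m inch '[[[-0.1,0,0],0],[[-0.2,0,0],0],[[-0.25,0,0],0],[[-0.25,0,0],0]]'|grep -E 'tcp|force'; python3 -m inch '[[[0,0,0],0],[[0,0,0],0],[[0,0,0],0],[[0,0,0],0]]' 5.4; python3 - <<'E'
from h import *
for n in ("wrist","side","top"): np.savez(n+"12.npz",**get_image(n))
E
```

```text
tcp_pos: [560.7, 174.8, 97.0]
contact_force: [-0.0, -3.6, 19.7]
tcp_pos: [559.0, 174.7, 97.2]
contact_force: [1.8, -0.8, 4.3]
time: 38.0
tcp_pos: [558.3, 174.6, 96.8]
ee_rot: [[-0.0, -1.0, -0.0], [-0.0, -0.0, 1.0], [-1.0, 0.0, -0.0]]
contact_force: [0.7, -0.1, -0.3]
finger_gap: 53.9
```

```bash
python3 -m inch '[[[-0.5,0,0],0],[[-1.5,0,0],0],[[-3,0,0],0],[[-6,0,0],0],[[-10,0,0],0],[[-14,0,0],0],[[-14,0,0],0]]'; python3 -m inch '[[[-3,4,0],0],[[-6,9,0],0],[[-8,14,0],0],[[-8,18,0],0],[[-8,18,0],0]]' ; python3 - <<'E'
from h import *
for n in ("wrist","side","top"): np.savez(n+"13.npz",**get_image(n))
t=dict(np.load("top13.npz")); s=dict(np.load("side13.npz")); B=(552.5,173.2)
from tilt import cyl
for n,g in (("top",t),("side",s)):
    S=4; gr=cv2.resize(cv2.cvtColor(g["color"],cv2.COLOR_BGR2GRAY),None,fx=S,fy=S,interpolation=2)
    # metal top disc (bright) near predicted tip, and predicted pixel
    c=w2p(g,[[*B,161],[*B,86],[*B,6]]); print(n,"pred tip/shoulder/foot",c.round(1).tolist())
    win=np.zeros_like(gr); cv2.circle(win,tuple(int(v*S) for v in c[0]),14*S,255,-1)
    for th in (130,160):
        m=((gr>th)&(win>0)).astype(np.uint8); k,l,st,ce=cv2.connectedComponentsWithStats(m)
        for i in range(1,k):
            if st[i,4]>150: print(th,(ce[i]/S).round(1),(st[i]/S).round(1).tolist())
E
```

```text
time: 39.02
tcp_pos: [559.9, 176.0, 241.3]
ee_rot: [[0.006, -1.0, -0.0], [0.002, -0.0, 1.0], [-1.0, -0.006, 0.002]]
contact_force: [0.7, -0.5, 0.5]
finger_gap: 54.3
time: 39.65
tcp_pos: [376.1, 174.6, 317.2]
ee_rot: [[0.002, -1.0, -0.002], [-0.003, -0.002, 1.0], [-1.0, -0.002, -0.003]]
contact_force: [0.8, 0.7, 0.3]
finger_gap: 54.1
top pred tip/shoulder/foot [[183.8, 176.2], [187.8, 181.3], [191.6, 186.2]]
130 [183.7 174.1] [169.8, 162.0, 28.0, 28.2, 1948.8]
160 [183.8 173.4] [169.8, 162.0, 28.0, 23.5, 1757.5]
side pred tip/shoulder/foot [[229.0, 221.2], [229.5, 239.6], [230.0, 257.8]]
130 [229.8 221.9] [222.5, 216.5, 14.8, 11.0, 500.2]
130 [238.3 229.1] [236.5, 226.8, 5.0, 6.2, 75.8]
130 [222.3 231.6] [220.2, 229.2, 4.0, 5.0, 44.2]
160 [229.8 221.9] [222.8, 217.0, 14.0, 10.0, 434.5]
160 [238.4 229.2] [236.8, 227.0, 4.8, 5.5, 61.8]
```

```bash
python3 -c "
from h import *
s=observe(); print(s['time'],s['contact_force'])
from rig import close_job; print(close_job())"
```

```text
39.8 [ 0.21495421 -0.14731574 -0.61227793]
the job is handed in; nothing more can be done
None
```

I packed all three parts in order and handed the job in at 39.8 s. No verdict was reported.

- **Slide box:** set down in its long recess. I felt floor contact and let go, and later pictures show it seated square.
- **Camera head:** stood in its recess. I felt floor contact and let go, and later pictures show it upright.
- **Phototube:** drawn out along its axis. The tool can only roll about vertical, so I pivoted the tube upright against the table in front of the tray. I then lowered it into the middle recess, touching the floor at the expected height, and let go.

**Last checks:**
- **Tube top:** in the final side image the metal top is within about 1 pixel (about 3 mm) of where an upright, centred tube would put it.
- **Contact:** the arm was clear and its force reading was near zero.
- **Bystanders:** I did not measure the bottle, jar or mouse again at the end. No move went near them.

**What disagreed or failed:**
- **Tube tilt estimator:** my outline-matching estimate was unreliable, so I went by pictures and contact forces.
- **Tube in the grip:** it slipped a few millimetres during the pivot. I measured it again and corrected before placing.
- **Final tube check:** in the top view the tube's disc merged with the bright tray, so the final tube position rests on the side view and the contact height. I had also used all 12 picture views, so that check was numerical only.

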